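Shut the label printer and hold its feed key

ROBOT

A 6-joint arm with a two-finger parallel gripper is mounted at the origin on the work surface. World frame = base frame: x ahead of the robot, y to its left, z up, the work surface at z = 0. Lengths are in m, angles in rad, forces in N, time in s.
With the tool pointing down it reaches from about 0.275 to 0.75 m from the base axis. Payload 10.2 kg.
Tool frame: the origin (TCP) lies at the very end of the fingers, on their centre line; the grasp point (between the pads) lies 19 mm behind it; y points along the fingers, z is the direction in which the jaws open and shut, and the axes are right-handed (so a half turn about y gives the same grasp; the last joint's range is limited). The gripper opens to 85 mm and grips with 20 to 120 N. Pads are 22 mm wide; open, the fingers measure 114 mm over their backs; the gripper's body (76 mm by 85 mm) begins 54 mm behind the grasp point. The pads swing forward as they close: fully open they stand 13 mm farther back than shut.
Start: joints at [1.089, 0.313, 1.498, -0, 1.331, -0.223], TCP at [0.134, 0.508, 0.201] pointing down, gripper open.
Joint ranges: [-2.94, 2.94], [-0.97, 2.17], [0.19, 2.56], [-1.23, 4.37], [0.02, 3.11], [-2.88, 2.88]. Speed limits (rad/s): [2.39, 2.39, 3.01, 3.14, 3.14, 3.14].

INTERFACE

Orientations are given as a unit quaternion [w, x, y, z].
In Python, from rig import ctrl gives the robot as it stands.
- The arm moves only by the tool move_arm, never from a script. Its arguments are lists of equal length, an entry for each row: "delta_pos": the shift along the tool's x, y, z in cm, a list of three; "rotation": the turn, a rotation vector about the tool's x, y, z in rad, a list of three; "grip": the opening, from -1 (shut) to 1 (fully open). A call has 1 to 12 rows; each row is the pose to reach, as a shift and turn from the pose measured when the call began, along the tool's axes at that moment; what a row does not reach only later rows make up. A row lasts 1/8 s, in which the tool goes at most 62.5 mm and 10.7 degrees, less where a joint would pass 70% of its speed; a pose out of reach is approached as far as the arm can. A call with a gripper value outside its range is refused whole. The fingers move at their own pace and stop on an object; "force" is the grip in N (left out, the last holds). Time passes only in rows, so rows that repeat a pose let the fingers close. It gives the time, the measured TCP pose, the force and the opening at its end, in the units of the state.
- ctrl.get_state(): the state, without advancing time (a new reading comes with each control period).
- ctrl.get_image(name): name is "scene" or "top"; returns (picture, depth): 480x640x3 uint8, blue, green, red; 480x640 float32, m along the optical axis (not along the pixel's ray), 0 where there is no reading.
- ctrl.get_calibration(name): a dict with "fx", "fy", "cx", "cy" (pixels), "R" (3x3) and "t" (3): a world point X has camera coordinates R X + t. Camera axes: x right, y down, z forward; pixel columns grow to the right and rows downward; lengths in m; the calibration is good to about 2 mm. A picture is of the moment at which its call begins. get_calibration takes no time and is no camera call.
- ctrl.close_job(): hands the job in, once; it reports no verdict.
Trained networks look in the newest picture that a camera, given by its name, has taken for a name from the list of things; names that differ only in an ending like _2 or _b are one class to them, and where a whole thing is asked for, a point or a joint stands for the part that bears it (a point fixed in the world has none). Each returns a list of dicts, best first, with "p" (0 to 1); they miss things now and then, are a little off and sometimes report something else, mostly with a low value. They report only what shows in the picture. A call takes as long as a camera call.
- ctrl.look_for(label, camera): "box" ([left, top, width, height] in pixels, round what is visible of it).
- ctrl.trace(label, camera): "pixels" (480x640 bool, what is visible of it) and "box" ([left, top, width, height] in pixels, round what is visible of it).
The state is a dict: "time_s": time; "joint_positions": joint angles; "joint_vel": joint speeds; "joint_torque": joint torques, N m; "ee_pos": TCP position; "tool_rot": TCP orientation; "wrist_force": force on the tool from outside, world axes, zero at the start; "ft_torque": the same for the moment, N m; "opening": opening from 0.0 (shut) to 1.0 (fully open).
Only numpy, scipy, OpenCV 4.12 (cv2) and the standard library are available. Lean on these libraries where they do the work, as an engineer would, in place of code of your own. Each camera call takes 0.05 s, during which the arm holds its last target.

TASK

A new roll has just gone into the label printer and its cover still stands open: press the cover down until the catch clicks and keeps it shut with your hand off it. Then run the labels through by pressing the blue feed key right down and keeping it down: finish while still holding it, firmly but without leaning hard on it. Do not press the grey power key, never force the cover, and leave the other things on the desk where they are.

Things in the scene. Friction and masses are not known exactly. Their poses are not given: they have to be found in the camera images.
- printer: White desktop label printer, 215 mm deep (x), 130 mm wide (y), 142 mm high when shut. It does not slide on the desk; place and yaw (up to 0.35 rad) differ each time. Origin: centre of its underside; x from its front (nearest the robot) to its rear, y to the left seen from the robot, z up. Its front 66 mm is a flat deck 105 mm above the desk with two keys; behind is the roll bay under the cover.
- cover (a joint): Opening of the charcoal cover, rad: 0 shut on its stop, 1.0 wide open; starts at 0.75 to 1.0. Hinged at the rear, its front edge swings up and back. Stiff and sprung: let go below about 0.5 it rises again. It takes 1 to 4 N at the front; over the last 0.12 rad a sprung catch resists (about 9 N at the front edge, more nearer the hinge), snaps in and then holds it, reading 0 to 0.03. Never over 60 N.
- cover_hinge (a point): Mid-width point on the cover's hinge line, at x +98 mm, z 100 mm in the printer's frame. Its axes turn with the cover: along the printer's axes when shut.
- cover_front (a point): Mid-width point on the cover's outer (upper) face, 13 mm behind its front edge: a good place to press. At opening q it lies, in the printer's frame, at x = 98 - 128 cos q + 42 sin q, z = 100 + 128 sin q + 42 cos q mm (shut: x -30, z 142). Its z axis is the outward normal of that face. The cover is a hollow shell 130 mm wide, 150 mm long.
- feed_key (a joint): Travel of the blue feed key, m: 0 up, 0.005 right down on its stop. Its spring takes 1.5 N to start moving and 6.5 N at full travel; it feeds only in the last millimetre and springs back up when let go. Over 30 N is leaning too hard.
- feed_top (a point): Centre of the top of the blue oblong feed key (26 mm along the printer's x, 22 mm along y), on the deck at x -80, y -30 mm in the printer's frame (on the right seen from the robot). Up, its top is 113 mm above the desk, 8 mm proud of the deck; it moves straight down 5 mm. The shut cover's front edge is 37 mm behind it and its top 29 mm higher.
- power_key (a joint): Travel of the round grey power key, m: 0 up, 0.005 right down; same spring as the feed key. Not to be pressed.
- power_top (a point): Centre of the top of the round grey power key (20 mm across), on the same deck at x -80 mm, y +32 mm in the printer's frame, 110 mm above the desk: 62 mm to the left of the feed key.
- spare_roll: Spare roll of white labels, 72 mm across, 62 mm high, standing on end beside the printer's right side (24 to 44 mm between them). Origin: centre of its underside. Leave alone.
- empty_core: Empty cardboard core, a tube 31 mm across and 62 mm high standing on end 25 to 55 mm off the printer's left side. Origin: centre of its underside. Leave alone.
- abacus: Wooden abacus lying flat, 122 mm (x) by 260 mm (y), 22 mm high, on the left of the desk. Origin: centre of its underside. Leave alone.
- cup: Green ceramic cup, 80 mm across, 88 mm high, to the left or right of the robot's working space. Origin: centre of its underside. Leave alone.
- paperweight: Clear acrylic dome paperweight, 76 mm across, 35 mm high, on the side opposite the cup. Origin: centre of its underside. Leave alone.
- stapler: Red desk stapler, 140 mm by 36 mm, 54 mm high, on the right. Origin: centre of its underside. Leave alone.

How it is judged:
On the way, in this order (a step that is already met when the one before it is completed fails the run):
1. the cover is shut and stays shut on its catch with the robot off it (value of joint cover below 0.04 rad and contact force between each of the arm, the fingers and cover below 0.3 N), for 0.3 s.
2. with the cover shut, the feed key is pressed down by the robot and kept down (all of step 1 and value of joint feed_key above 0.004 m and contact force between the fingers and feed_key above 2 N), for 0.5 s.
At the end, for the whole second after the job is handed in: The robot's fingers still hold the blue feed key down (at least 4 of its 5 mm, with 2 to 30 N), the cover is shut on its catch (under 0.04 rad) with the robot off it, the power key is up (under 1.5 mm) and the other things stand within 30 mm of where they were (all of step 2 and contact force between the fingers and feed_key below 30 N and value of joint power_key below 0.0015 m and distance of each of spare_roll, empty_core, abacus, cup, paperweight, stapler from where it was at the start of the episode below 0.03 m and angle between each of spare_roll, empty_core, abacus, cup, paperweight, stapler's own z axis and vertical below 0.2 rad); the arm keeps its last pose, push and grip.
It fails at once if the power key is pressed (value of joint power_key above 0.002 m).
It fails at once if the feed key is leaned on with more than 40 N (contact force between the fingers and feed_key above 40 N).
It fails at once if the cover is forced with more than 60 N (contact force between any of the fingers, the arm and cover above 60 N).
It fails at once if one of the other things on the desk is pushed 30 mm away or tipped over (distance of any of spare_roll, empty_core, abacus, cup, paperweight, stapler from where it was at the start of the episode above 0.03 m or angle between any of spare_roll, empty_core, abacus, cup, paperweight, stapler's own z axis and vertical above 0.3 rad).
It also fails if it takes over 43 s, if anything falls off the work surface, if the arm or the gripper's body presses on something with over 40 N, if the wrist force passes 120 N, or if a joint passes its speed limit or range.

## Working session

There is one attempt and no reset: what is moved stays moved. The work goes in short steps, Python scripts to look and compute and a tool call to move; the robot and the scene stay as the last step left them, time stands still between calls to the robot, and variables do not carry over. Pictures are saved under pics/ and viewed, and the job is handed in when it is done.

Besides the shell and the picture viewer there is one more tool, called after "Emit:" by a JSON object that holds its "api" and its "payload". move_arm: Moves the arm, as the interface text tells. Its arguments: {"type":"object","properties":{"delta_pos":{"type":"array","items":{"type":"array","items":{"type":"number"}}},"rotation":{"type":"array","items":{"type":"array","items":{"type":"number"}}},"grip":{"type":"array","items":{"type":"number"}},"force":{"type":"number"}},"required":["delta_pos","rotation","grip"]}

```bash
mkdir -p pics; cat > h.py <<'E'
import numpy as np, cv2
from rig import ctrl
from scipy.spatial.transform import Rotation as R
def pts(name,depth):
    c=ctrl.get_calibration(name); Rm=np.array(c["R"]);t=np.array(c["t"])
    v,u=np.mgrid[0:480,0:640]
    P=np.stack([(u-c["cx"])/c["fx"]*depth,(v-c["cy"])/c["fy"]*depth,depth],-1)
    return (P-t)@Rm
def toolR():
    q=np.array(ctrl.get_state()["tool_rot"]); return R.from_quat([q[1],q[2],q[3],q[0]]).as_matrix()
E
python3 - <<'E'
from h import *
s=ctrl.get_state(); print(s); print(toolR())
for n in("scene","top"):
    im,d=ctrl.get_image(n); cv2.imwrite(f"pics/{n}0.png",im); np.save(f"{n}0.npy",d)
    print(n,ctrl.get_calibration(n))
    for l in("feed_key","power_key","cover"):
        try: print(l,[(r["box"],r["p"]) for r in ctrl.look_for(l,n)][:2])
        except Exception as e: print(l,e)
E
```

```text
{'time_s': 0.0, 'joint_positions': array([ 1.08855894e+00,  3.13451367e-01,  1.49850489e+00,  1.42436062e-05,
        1.33102079e+00, -2.23388135e-01]), 'joint_vel': array([-0.00015391, -0.00053114,  0.00049141,  0.00064565,  0.00056873,
        0.00058057]), 'joint_torque': array([ 7.12545698e-04, -4.12268579e+01, -2.59742385e+01, -1.27720778e-04,
        4.14270413e-03, -1.78933544e-05]), 'ee_pos': array([0.13422935, 0.50721154, 0.2005089 ]), 'tool_rot': array([-0.70073483,  0.70165006, -0.09143663,  0.0910892 ]), 'wrist_force': array([ 0.01930753, -0.00978072,  0.16847867]), 'ft_torque': array([0.05474866, 0.00840216, 0.0419837 ]), 'opening': 1.0025490191757813}
[[ 9.66684201e-01 -6.54285032e-04  2.55971146e-01]
 [-2.55971782e-01 -1.22009403e-03  9.66683484e-01]
 [-3.20177665e-04 -9.99999042e-01 -1.34692413e-03]]
scene {'fx': 565.6224746938059, 'fy': 565.6224746938059, 'cx': 321.0081906895949, 'cy': 240.70154880008994, 'R': array([[-0.54124121,  0.84073324,  0.01501903],
       [ 0.6635556 ,  0.43801364, -0.60649651],
       [-0.51648032, -0.31829494, -0.79494428]]), 't': array([ 0.23659357, -0.30004068,  1.7014289 ])}
feed_key [([431.5, 310.0, 124.3, 81.3], 0.7)]
power_key [([319.3, 227.7, 7.3, 6.6], 0.63), ([255.0, 227.8, 69.2, 81.7], 0.24)]
cover [([252.0, 228.3, 76.6, 81.1], 0.72), ([236.4, 137.9, 25.4, 18.1], 0.52)]
top {'fx': 434.81569619594967, 'fy': 434.81569619594967, 'cx': 327.5861253708159, 'cy': 241.74523171883396, 'R': array([[ 0.07106177, -0.99746899,  0.002416  ],
       [-0.97419254, -0.06992334, -0.21461506],
       [ 0.2142408 ,  0.01289727, -0.97669573]]), 't': array([-0.00113501,  0.52395148,  1.05178029])}
feed_key []
power_key [([343.7, 236.8, 12.3, 12.5], 0.34)]
cover [([296.3, 154.4, 66.1, 47.9], 0.93), ([274.2, 226.6, 19.5, 12.7], 0.74)]
```

View pics/scene0.png

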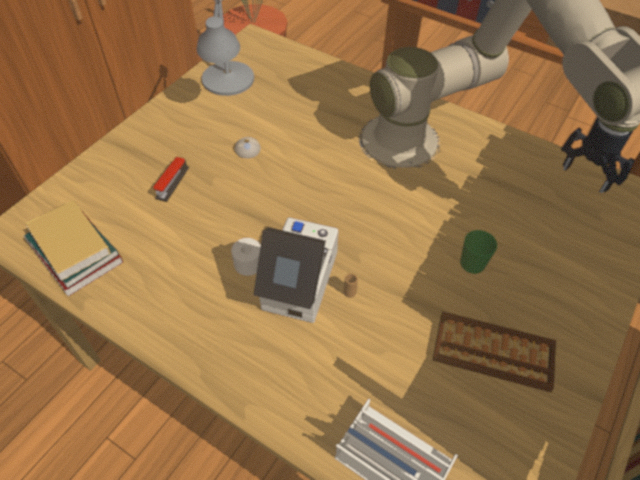

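View pics/top0.png

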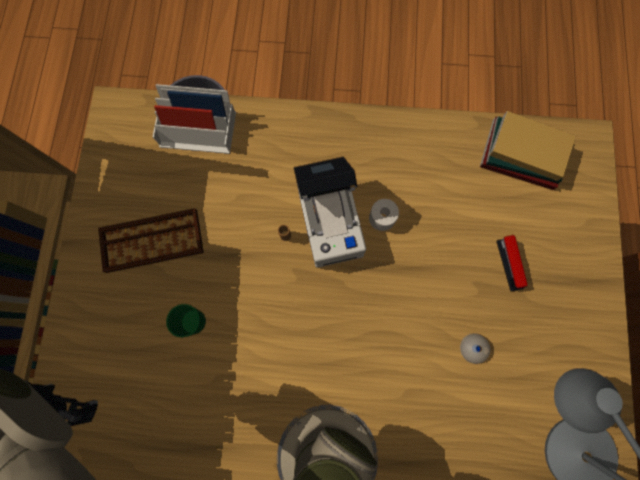

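The scene view shows the blue key at about (298,227), the grey key at (323,233) and the open cover around (292,265). In the top view the blue key is at about (350,243), the grey key at (326,248) and the cover at (325,177). Next I'll measure them.

```bash
python3 - <<'E'
from h import *
for n,bx,pk in(("scene",(285,215,315,240),(323,233)),("top",(338,232,364,254),(326,248))):
    im=cv2.imread(f"pics/{n}0.png"); d=np.load(f"{n}0.npy"); P=pts(n,d)
    hsv=cv2.cvtColor(im,cv2.COLOR_BGR2HSV)
    m=(hsv[...,0]>100)&(hsv[...,0]<130)&(hsv[...,1]>130)&(hsv[...,2]>70)
    mm=np.zeros_like(m); x0,y0,x1,y1=bx; mm[y0:y1,x0:x1]=1; m&=mm
    v,u=np.where(m); print(n,"blue",m.sum(),u.mean(),v.mean(),np.median(P[m],0),P[m].mean(0))
    u,v=pk; print("grey",np.median(P[v-2:v+3,u-2:u+3].reshape(-1,3),0))
    # dark cover
    c=(P[...,2]>0.11)&(P[...,2]<0.3)&(hsv[...,2]<75)&(P[...,0]>0.35)&(P[...,0]<0.8)&(abs(P[...,1])<0.2)
    Q=P[c]; 
    print("cover",c.sum(),Q.min(0),Q.max(0))
    q=Q
    for _ in range(6):
        ctr=q.mean(0);nn=np.linalg.svd(q-ctr,full_matrices=False)[2][2]; r=(Q-ctr)@nn; q=Q[abs(r)<0.004]
    print(" plane n",nn,"ctr",ctr,len(q), "angle to vertical",np.arccos(abs(nn[2])))
    w=(hsv[...,2]>110)&(hsv[...,1]<60)&(P[...,2]>0.095)&(P[...,2]<0.112)&(P[...,0]>0.3)&(P[...,0]<0.75)&(abs(P[...,1])<0.2)
    W=P[w].astype(np.float32); print("deck",w.sum(),np.median(W[:,2]),cv2.minAreaRect(W[:,:2]*1000))
E
python3 - <<'E'
import cv2,numpy as np
a=cv2.imread('pics/scene0.png')[200:330,230:370];b=cv2.imread('pics/top0.png')[145:275,270:410]
cv2.imwrite('pics/crop0.png',np.hstack([cv2.resize(a,(400,371),interpolation=2),cv2.resize(b,(400,371),interpolation=2)]))
E
```

```text
scene blue 59 297.2542372881356 226.3050847457627 [ 0.51684266 -0.01844713  0.11445018] [ 0.51701213 -0.01800737  0.1145721 ]
grey [0.49756818 0.04248561 0.11093501]
cover 2221 [ 0.59538283 -0.01089229  0.1169128 ] [0.72735398 0.13119172 0.24243355]
 plane n [0.77061475 0.23760371 0.59135216] ctr [0.66955749 0.06181992 0.17807449] 1990 angle to vertical 0.938061753998335
deck 852 0.10585925 ((582.5892333984375, 33.75267791748047), (217.24075317382812, 130.98565673828125), 17.028690338134766)
top blue 92 349.9130434782609 241.84782608695653 [ 0.51331014 -0.01839711  0.11369484] [ 0.51388476 -0.01834322  0.11355443]
grey [0.49494011 0.03819456 0.11146519]
cover 1853 [ 0.48738326 -0.02034911  0.11001593] [0.72629892 0.13085    0.24369258]
 plane n [0.66823193 0.19274734 0.71855031] ctr [0.65228297 0.05747972 0.19363477] 459 angle to vertical 0.7690807123064656
deck 1719 0.106327504 ((558.21875, 25.97943115234375), (161.78565979003906, 130.36526489257812), 16.818668365478516)
```

View pics/crop0.png

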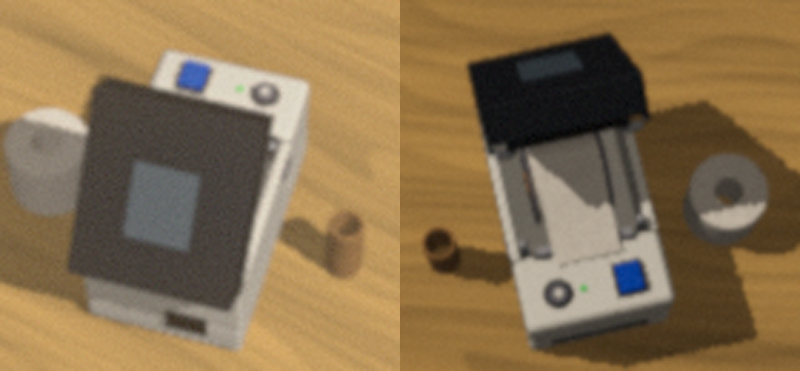

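```bash
cat >> h.py <<'E'
YAW=0.297; O=np.array([0.5825,0.034,0.0])
def w(p): # printer mm -> world m
    c,s=np.cos(YAW),np.sin(YAW); x,y,z=np.array(p)/1000
    return O+[c*x-s*y,s*x+c*y,z]
def pr(P):
    c,s=np.cos(YAW),np.sin(YAW); d=np.array(P)-O
    return np.array([c*d[0]+s*d[1],-s*d[0]+c*d[1],d[2]])*1000
def d(p): # tool cm shift
    return np.round(toolR().T@(w(p)-ctrl.get_state()["ee_pos"])*100,2)
def rot():
    c,s=np.cos(YAW),np.sin(YAW)
    T=np.array([[c,0,-s],[s,0,c],[0,-1,0]]); 
    return T
def drot(): return np.round(R.from_matrix(toolR().T@rot()).as_rotvec(),3)
def st():
    s=ctrl.get_state(); print("t",s["time_s"],"pr mm",pr(s["ee_pos"]).round(1),"F",np.array(s["wrist_force"]).round(2),"op",round(s["opening"],2),"J",np.array(s["joint_positions"]).round(2))
E
sed -i 's/\[c,0,-s\],\[s,0,c\]/[c,0,-s],[s,0,c]/' h.py
python3 - <<'E'
from h import *
st();print(np.linalg.det(rot()),drot(),d((95,0,310)),d((84,0,250)),d((-80,-30,113)))
for l in("spare_roll","empty_core"):
    m=ctrl.trace(l,"top")[0]; P=pts("top",np.load("top0.npy"))[m["pixels"]]; print(l,m["p"],np.median(P,0))
E
```

```text
t 0.4 pr mm [-290.   583.9  201. ] F [ 1.53  1.08 -0.73] op 1.0 J [ 1.09  0.31  1.5   0.    1.33 -0.22]
1.0 [ 0.    -0.556 -0.   ] [ 63.51 -10.9  -29.29] [ 62.58  -4.9  -29.87] [ 50.23   8.81 -41.07]
spare_roll 0.94 [ 0.6066426  -0.10334969  0.06148155]
empty_core 0.44 [0.5456845  0.15191909 0.04392596]
```

Emit:
{"api": "move_arm", "payload": {"delta_pos": [[0, -8, 0], [0, -11, 0], [63.5, -11, -29.3], [63.5, -11, -29.3], [63.5, -11, -29.3], [63.5, -11, -29.3], [63.5, -11, -29.3], [63.5, -11, -29.3], [63.5, -11, -29.3], [63.5, -11, -29.3], [63.5, -11, -29.3], [63.5, -11, -29.3]], "rotation": [[0, 0, 0], [0, 0, 0], [0, -0.15, 0], [0, -0.3, 0], [0, -0.45, 0], [0, -0.556, 0], [0, -0.556, 0], [0, -0.556, 0], [0, -0.556, 0], [0, -0.556, 0], [0, -0.556, 0], [0, -0.556, 0]], "grip": [-1, -1, -1, -1, -1, -1, -1, -1, -1, -1, -1, -1], "force": 40}}

```text
time_s: 2.0
ee_pos: [0.6146, 0.1098, 0.3112]
tool_rot: [-0.699, 0.699, 0.105, -0.105]
wrist_force: [0.2, 0.8, 0.0]
opening: 0.001
```

```bash
python3 -c "
from h import *
st();print(drot(),d((95,0,310)),d((84,0,250)))"
```

```text
t 2.0 pr mm [ 52.9  63.1 311.2] F [0.17 0.79 0.05] op 0.0 J [-0.01  0.51  0.93  0.    1.7  -1.88]
[0. 0. 0.] [ 4.21  0.12 -6.31] [ 3.11  6.12 -6.31]
```

Emit:
{"api": "move_arm", "payload": {"delta_pos": [[4.2, 0.1, -6.3], [4.2, 0.1, -6.3], [4.2, 0.1, -6.3], [3.1, 6.1, -6.3], [3.1, 6.1, -6.3], [3.1, 6.1, -6.3]], "rotation": [[0, 0, 0], [0, 0, 0], [0, 0, 0], [0, 0, 0], [0, 0, 0], [0, 0, 0]], "grip": [-1, -1, -1, -1, -1, -1]}}

```text
time_s: 2.75
ee_pos: [0.6644, 0.0593, 0.2549]
tool_rot: [-0.699, 0.7, 0.108, -0.102]
wrist_force: [-0.3, -0.2, 0.2]
opening: -0.003
```

```bash
python3 - <<'E'
from h import *
st();print(drot())
ims=[ctrl.get_image(n)[0] for n in("scene","top")]
a=ims[0][150:330,200:390];b=ims[1][105:285,250:440]
cv2.imwrite('pics/crop1.png',np.hstack([cv2.resize(x,(400,380),interpolation=2) for x in(a,b)]))
h=11
for q in np.linspace(.9,0,10):
    x=98-128*np.cos(q)+42*np.sin(q); z=100+128*np.sin(q)+42*np.cos(q); print(round(q,2),x.round(1),z.round(1))
E
```

```text
t 2.75 pr mm [8.570e+01 2.000e-01 2.549e+02] F [-0.28 -0.2   0.18] op -0.0 J [-0.09  0.62  0.9   0.    1.62 -1.95]
[0.003 0.001 0.008]
0.9 51.3 226.4
0.8 39.0 221.1
0.7 27.2 214.6
0.6 16.1 206.9
0.5 5.8 198.2
0.4 -3.5 188.5
0.3 -11.9 178.0
0.2 -19.1 166.6
0.1 -25.2 154.6
0.0 -30.0 142.0
```

View pics/crop1.png

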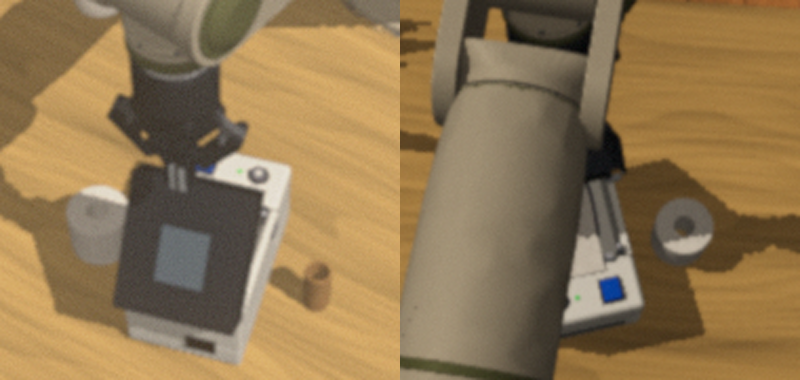

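The two fingertips sit just behind and above the cover's free edge: about (177,178) in the left crop, near mid-width. Next I'll swing the cover along its arc down to about 0.2 rad.

Emit:
{"api": "move_arm", "payload": {"delta_pos": [[-1.2, 2.2, 0], [-2.0, 2.6, 0], [-2.6, 2.9, 0], [-3.8, 3.4, 0], [-5.0, 4.0, 0], [-6.2, 4.8, 0], [-7.3, 5.7, 0], [-8.3, 6.6, 0], [-9.2, 7.7, 0], [-10.0, 8.8, 0], [-10.0, 8.8, 0]], "rotation": [[0, 0, 0], [0, 0, 0], [0, 0, 0], [0, 0, 0], [0, 0, 0], [0, 0, 0], [0, 0, 0], [0, 0, 0], [0, 0, 0], [0, 0, 0], [0, 0, 0]], "grip": [-1, -1, -1, -1, -1, -1, -1, -1, -1, -1, -1]}}

```text
time_s: 4.22
ee_pos: [0.5707, 0.0295, 0.1671]
tool_rot: [-0.698, 0.7, 0.109, -0.101]
wrist_force: [0.4, -0.2, 0.6]
opening: -0.001
```

```bash
python3 - <<'E'
from h import *
st();print(drot())
ims=[ctrl.get_image(n)[0] for n in("scene","top")]
a=ims[0][150:330,200:390];b=ims[1][105:285,250:440]
cv2.imwrite('pics/crop2.png',np.hstack([cv2.resize(x,(400,380),interpolation=2) for x in(a,b)]))
E
```

```text
t 4.225 pr mm [-12.6  -0.9 167.1] F [ 0.36 -0.17  0.61] op -0.0 J [-0.15  0.43  1.41  0.    1.28 -2.02]
[0.004 0.    0.01 ]
```

View pics/crop2.png

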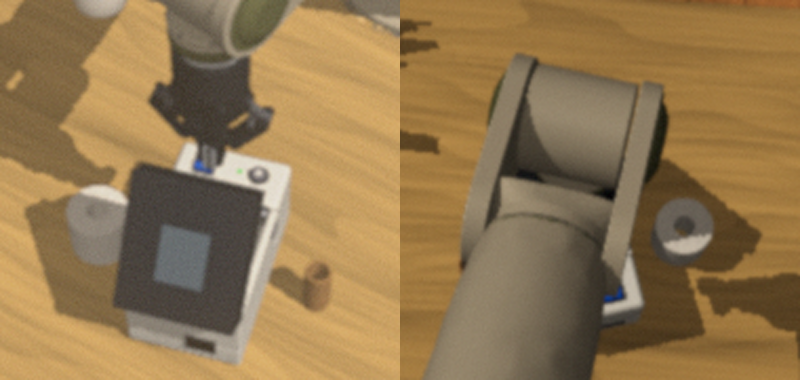

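```bash
python3 - <<'E'
from h import *
im,dd=ctrl.get_image("scene")
for im,dd in((cv2.imread("pics/scene0.png"),np.load("scene0.npy")),(im,dd)):
    P=pts("scene",dd); hsv=cv2.cvtColor(im,cv2.COLOR_BGR2HSV)
    c,s=np.cos(YAW),np.sin(YAW); D=P-O
    X=(c*D[...,0]+s*D[...,1])*1000; Y=(-s*D[...,0]+c*D[...,1])*1000; Z=P[...,2]*1000
    for y0 in(-50,-25,25,50):
        m=(abs(Y-y0)<6)&(X>0)&(X<180)&(Z>120)&(Z<260)&(hsv[...,2]<110)
        A=np.stack([X[m],Z[m]],1); 
        f=np.polyfit(A[:,0],A[:,1],1); print(y0,m.sum(),"ang",np.arctan(-f[0]).round(3),"z at 60",np.polyval(f,60).round(1),"top",A[A[:,1].argmax()].round(1),"bot",A[A[:,1].argmin()].round(1))
E
```

```text
-50 378 ang 0.902 z at 60 217.1 top [ 49.2 242. ] bot [133.3 120.2]
-25 366 ang 0.909 z at 60 218.1 top [ 47.4 242.4] bot [132. 120.]
25 388 ang 0.91 z at 60 218.0 top [ 45.7 240.3] bot [133.6 120.1]
50 391 ang 0.913 z at 60 218.0 top [ 47.1 241.6] bot [129.9 120. ]
-50 378 ang 0.902 z at 60 217.4 top [ 46.6 241. ] bot [128.2 120.6]
-25 324 ang 0.912 z at 60 217.9 top [ 47.1 241.8] bot [134.  120.5]
25 360 ang 0.914 z at 60 218.0 top [ 47.9 241.8] bot [132.  120.4]
50 389 ang 0.914 z at 60 217.9 top [ 48.3 240.1] bot [130.5 120. ]
```

```bash
python3 - <<'E'
from h import *
c=ctrl.get_calibration("scene")
def pj(p):
    k=np.array(c["R"])@w(p)+c["t"]; u=c["fx"]*k[0]/k[2]+c["cx"]; v=c["fy"]*k[1]/k[2]+c["cy"]; return round((u-200)*400/190),round((v-150)*380/180)
print("tip1",pj((85.7,0.2,254.9)),"tip2",pj((-12.6,-.9,167.1)),"edge mid",pj((48,0,241)),"edge L",pj((48,65,241)),"edge R",pj((48,-65,241)))
E
```

```text
tip1 (182, 204) tip2 (212, 182) edge mid (194, 183) edge L (258, 198) edge R (132, 168)
```

The fingertip went over the free edge: the tip lagged high, and the cover is still at about 0.91 rad. I'll go back up and round, then start lower behind the face and use slower rows.

Emit:
{"api": "move_arm", "payload": {"delta_pos": [[-3, -5, 0], [-3, -10, 0], [-2, -14, 0], [-2, -14, 0], [5, -14, 0], [10.8, -14, 0], [10.8, -14, 0], [10.8, -14, 0], [10.5, -8, 0], [10, -6.2, 0], [9.6, -5.6, 0], [9.6, -5.6, 0]], "rotation": [[0, 0, 0], [0, 0, 0], [0, 0, 0], [0, 0, 0], [0, 0, 0], [0, 0, 0], [0, 0, 0], [0, 0, 0], [0, 0, 0], [0, 0, 0], [0, 0, 0], [0, 0, 0]], "grip": [-1, -1, -1, -1, -1, -1, -1, -1, -1, -1, -1, -1]}}

```text
time_s: 5.88
ee_pos: [0.6618, 0.0575, 0.2263]
tool_rot: [-0.698, 0.7, 0.11, -0.1]
wrist_force: [0.1, -0.6, 0.6]
opening: 0.001
```

```bash
python3 - <<'E'
from h import *
st();print(drot(),d((75,0,216)))
a=ctrl.get_image("scene")[0][150:330,200:390]
cv2.imwrite('pics/crop3.png',cv2.resize(a,(600,570),interpolation=2))
E
```

```text
t 5.875 pr mm [ 82.7  -0.8 226.3] F [ 0.08 -0.6   0.56] op 0.0 J [-0.09  0.62  0.98 -0.    1.53 -1.96]
[0.005 0.    0.013] [-0.79  1.02  0.08]
```

View pics/crop3.png

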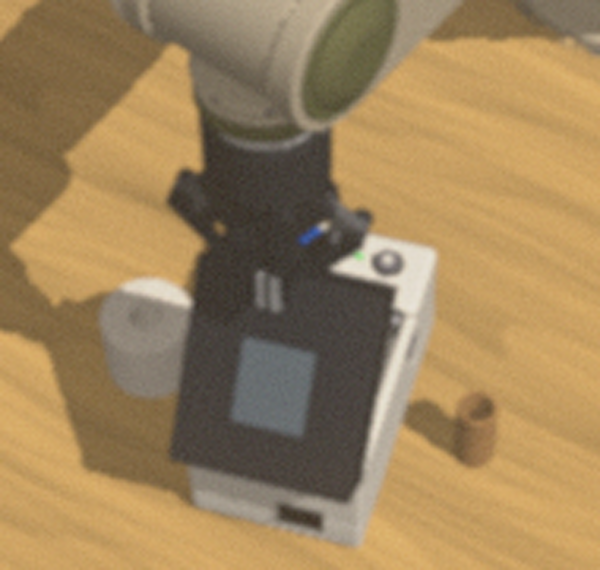

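The fingertips, at about (268,305) in the crop, now lie behind the outer face and about 30 mm in from its edge. I'll push gently and check.

Emit:
{"api": "move_arm", "payload": {"delta_pos": [[-0.5, 0.8, 0], [-1, 1.2, 0], [-1.5, 1.4, 0], [-2.2, 1.5, 0], [-2.9, 1.6, 0], [-2.9, 1.6, 0]], "rotation": [[0, 0, 0], [0, 0, 0], [0, 0, 0], [0, 0, 0], [0, 0, 0], [0, 0, 0]], "grip": [-1, -1, -1, -1, -1, -1]}}

```text
time_s: 6.68
ee_pos: [0.6344, 0.0489, 0.2104]
tool_rot: [-0.698, 0.701, 0.11, -0.1]
wrist_force: [0.7, -0.4, -1.3]
opening: 0.001
```

```bash
cat >> h.py <<'E'
def cov(tag=None):
    im,dd=ctrl.get_image("scene")
    P=pts("scene",dd); hsv=cv2.cvtColor(im,cv2.COLOR_BGR2HSV)
    c,s=np.cos(YAW),np.sin(YAW); D=P-O
    X=(c*D[...,0]+s*D[...,1])*1000; Y=(-s*D[...,0]+c*D[...,1])*1000; Z=P[...,2]*1000
    for y0 in(-50,50):
        m=(abs(Y-y0)<6)&(X>-50)&(X<180)&(Z>115)&(Z<260)&(hsv[...,2]<110)
        A=np.stack([X[m],Z[m]],1)
        f=np.polyfit(A[:,0],A[:,1],1); print(y0,m.sum(),"ang",np.arctan(-f[0]).round(3),"z at 0/60",np.polyval(f,[0,60]).round(1),"top",A[A[:,1].argmax()].round(1))
    if tag: cv2.imwrite(f'pics/{tag}.png',cv2.resize(im[150:330,200:390],(500,475),interpolation=2))
E
python3 -c "
from h import *
st();cov('crop4')"
```

```text
t 6.675 pr mm [ 54.   -0.9 210.4] F [ 0.66 -0.41 -1.25] op 0.0 J [-0.11  0.55  1.12  0.    1.45 -1.98]
-50 381 ang 0.903 z at 0/60 [293.2 217.2] top [ 48.4 242.5]
50 397 ang 0.914 z at 0/60 [295.9 218.1] top [ 47.5 242.2]
```

View pics/crop4.png

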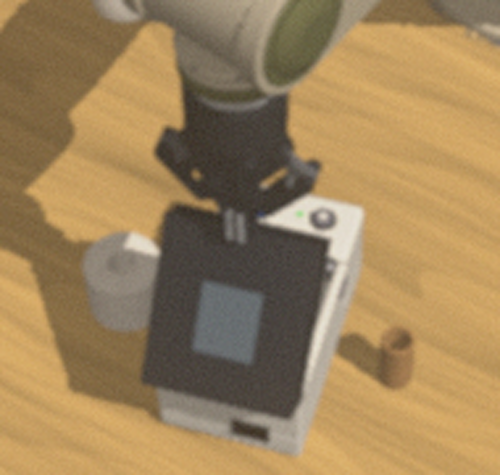

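```bash
python3 - <<'E'
from h import *
im,dd=ctrl.get_image("scene"); P=pts("scene",dd)
c=ctrl.get_calibration("scene")
for p in((54,-.9,210.4),(54,-.9,235)):
    k=np.array(c["R"])@w(p)+c["t"]; print("proj",c["fx"]*k[0]/k[2]+c["cx"],c["fy"]*k[1]/k[2]+c["cy"],k[2])
for v in range(224,250,2):
    print(v,[ (tuple(pr(P[v,u]).round().astype(int)),int(im[v,u].mean())) for u in (284,287,289,291,293,297)])
st()
E
```

```text
proj 291.34276050787 247.7064782412994 1.1909397248269125
proj 291.0259159519427 240.61913904995782 1.1713840954971748
224 [((np.int64(65), np.int64(-10), np.int64(299)), 56), ((np.int64(61), np.int64(-5), np.int64(296)), 56), ((np.int64(54), np.int64(-3), np.int64(289)), 59), ((np.int64(67), np.int64(5), np.int64(308)), 56), ((np.int64(66), np.int64(9), np.int64(308)), 63), ((np.int64(54), np.int64(13), np.int64(295)), 62)]
226 [((np.int64(65), np.int64(-10), np.int64(293)), 56), ((np.int64(65), np.int64(-4), np.int64(296)), 53), ((np.int64(57), np.int64(-3), np.int64(286)), 57), ((np.int64(64), np.int64(4), np.int64(297)), 54), ((np.int64(64), np.int64(8), np.int64(299)), 53), ((np.int64(59), np.int64(15), np.int64(295)), 63)]
228 [((np.int64(67), np.int64(-10), np.int64(289)), 60), ((np.int64(62), np.int64(-5), np.int64(286)), 64), ((np.int64(56), np.int64(-3), np.int64(279)), 56), ((np.int64(63), np.int64(4), np.int64(290)), 55), ((np.int64(63), np.int64(8), np.int64(290)), 61), ((np.int64(60), np.int64(15), np.int64(289)), 58)]
230 [((np.int64(58), np.int64(-13), np.int64(271)),
[... 2468 characters left out ...]
.int64(-14), np.int64(220)), 66), ((np.int64(60), np.int64(-8), np.int64(221)), 64), ((np.int64(60), np.int64(-4), np.int64(223)), 67), ((np.int64(61), np.int64(1), np.int64(226)), 58), ((np.int64(57), np.int64(4), np.int64(222)), 68), ((np.int64(56), np.int64(12), np.int64(224)), 61)]
248 [((np.int64(62), np.int64(-14), np.int64(215)), 67), ((np.int64(62), np.int64(-8), np.int64(217)), 66), ((np.int64(62), np.int64(-3), np.int64(219)), 69), ((np.int64(59), np.int64(0), np.int64(216)), 68), ((np.int64(61), np.int64(5), np.int64(221)), 64), ((np.int64(60), np.int64(14), np.int64(222)), 68)]
t 6.775 pr mm [ 54.4  -0.9 210.2] F [ 0.79 -0.42  0.26] op -0.0 J [-0.11  0.55  1.12  0.    1.45 -1.97]
```

Emit:
{"api": "move_arm", "payload": {"delta_pos": [[1.2, 0, 0], [1.2, 0.8, 0], [1.2, 1.5, 0], [1.2, 1.8, 0], [1.2, 2.1, 0], [1.2, 2.4, 0], [1.2, 2.7, 0], [1.2, 3.0, 0], [1.2, 3.0, 0]], "rotation": [[0, 0, 0], [0, 0, 0], [0, 0, 0], [0, 0, 0], [0, 0, 0], [0, 0, 0], [0, 0, 0], [0, 0, 0], [0, 0, 0]], "grip": [-1, -1, -1, -1, -1, -1, -1, -1, -1]}}

```text
time_s: 7.9
ee_pos: [0.6466, 0.0525, 0.1801]
tool_rot: [-0.698, 0.7, 0.11, -0.1]
wrist_force: [1.5, 0.1, 0.1]
opening: 0.0
```

```bash
python3 -c "
from h import *
st();cov('crop5')"
```

```text
t 7.9 pr mm [ 66.7  -1.1 180.1] F [1.47 0.11 0.1 ] op 0.0 J [-0.1   0.6   1.12  0.    1.4  -1.97]
-50 327 ang 0.857 z at 0/60 [276.4 207.2] top [ 34.5 233.8]
50 400 ang 0.833 z at 0/60 [270.5 204.5] top [ 35.1 235.6]
```

View pics/crop5.png

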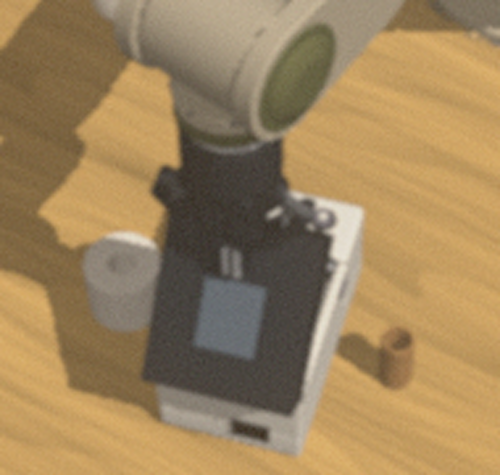

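```bash
python3 - <<'E'
from h import *
im,dd=ctrl.get_image("scene"); P=pts("scene",dd)
for v in range(236,264,2):
    print(v,[ (pr(P[v,u]).round().astype(int).tolist(),int(im[v,u].mean())) for u in (276,285,288,290,294,308)])
for v,u in((226,305),(230,308),(232,312),(228,300),(222,265)): print(v,u,pr(P[v,u]).round(),int(im[v,u].mean()))
cv2.imwrite('pics/crop6.png',cv2.resize(im[200:270,250:340],(800,600),interpolation=2))
E
```

```text
236 [([75, -25, 268], 57), ([77, -5, 278], 56), ([64, -3, 262], 56), ([83, 8, 289], 60), ([81, 15, 290], 67), ([75, 42, 292], 61)]
238 [([78, -24, 265], 54), ([78, -5, 272], 54), ([65, -3, 257], 60), ([81, 7, 280], 58), ([81, 15, 283], 57), ([76, 42, 287], 56)]
240 [([49, -36, 218], 51), ([75, -6, 261], 53), ([69, -2, 255], 51), ([76, 5, 266], 54), ([76, 13, 269], 61), ([76, 42, 280], 65)]
242 [([52, -35, 215], 55), ([77, -6, 258], 64), ([70, -2, 250], 57), ([78, 5, 263], 58), ([74, 12, 260], 56), ([43, 33, 229], 66)]
244 [([57, -34, 215], 57), ([76, -6, 250], 110), ([73, -1, 247], 73), ([77, 5, 255], 67), ([70, 11, 248], 53), ([46, 33, 226], 74)]
246 [([59, -33, 211], 54), ([76, -6, 243], 115), ([75, 0, 244], 100), ([75, 4, 246], 106), ([73, 12, 245], 58), ([49, 34, 223], 67)]
248 [([60, -33, 205], 57), ([73, -8, 231], 114), ([75, -1, 236], 101), ([76, 4, 239], 117), ([70, 11, 235], 56), ([52, 35, 220], 69)]
250 [([64, -32, 203], 55), ([77, -7, 230], 112), ([75, -1, 230], 101), ([75, 3, 231], 112), ([71, 11, 228], 58), ([52, 35, 213], 70)]
252 [([67, -31, 200], 61), ([78, -7, 224], 
[... 195 characters left out ...]
 66), ([60, 37, 211], 62)]
256 [([73, -29, 195], 71), ([71, -10, 199], 81), ([70, -3, 202], 90), ([67, 0, 198], 88), ([67, 9, 202], 67), ([61, 38, 206], 68)]
258 [([74, -29, 189], 71), ([73, -9, 195], 110), ([71, -3, 195], 106), ([72, 1, 198], 109), ([68, 9, 196], 99), ([64, 39, 202], 70)]
260 [([77, -29, 185], 75), ([74, -9, 189], 111), ([76, -2, 195], 108), ([75, 2, 195], 111), ([74, 11, 198], 109), ([66, 39, 198], 66)]
262 [([78, -29, 179], 83), ([81, -7, 192], 109), ([76, -2, 188], 106), ([74, 2, 186], 111), ([74, 11, 191], 109), ([69, 40, 194], 69)]
226 305 [ 76.  37. 322.] 62
230 308 [ 67.  40. 301.] 76
232 312 [ 71.  49. 302.] 64
228 300 [ 76.  27. 313.] 59
222 265 [ 69. -48. 297.] 62
```

View pics/crop6.png

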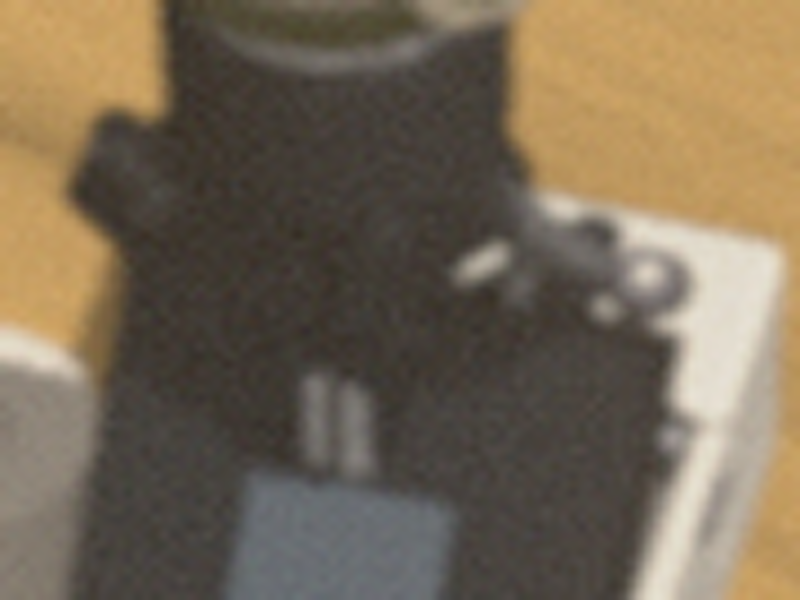

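Cover is now at about 0.84 rad. The image shows the finger ends at z≈213–217 while the reported TCP is 180, so the real tips sit about 31–35 mm above it. I'll allow for that offset from here on.

Emit:
{"api": "move_arm", "payload": {"delta_pos": [[-1.4, 0, 0], [-2.8, 0, 0], [-3.9, 0.7, 0], [-5.0, 1.6, 0], [-5.5, 2.1, 0], [-6.0, 2.6, 0], [-6.5, 3.1, 0], [-6.9, 3.6, 0], [-7.4, 4.2, 0], [-7.8, 4.7, 0], [-7.8, 4.7, 0]], "rotation": [[0, 0, 0], [0, 0, 0], [0, 0, 0], [0, 0, 0], [0, 0, 0], [0, 0, 0], [0, 0, 0], [0, 0, 0], [0, 0, 0], [0, 0, 0], [0, 0, 0]], "grip": [-1, -1, -1, -1, -1, -1, -1, -1, -1, -1, -1]}}

```text
time_s: 9.38
ee_pos: [0.5721, 0.0295, 0.1316]
tool_rot: [-0.698, 0.7, 0.109, -0.1]
wrist_force: [0.1, 0.4, -0.2]
opening: -0.001
```

```bash
python3 -c "
from h import *
st();cov('crop7')"
```

```text
t 9.375 pr mm [-11.3  -1.3 131.6] F [ 0.08  0.42 -0.19] op -0.0 J [-0.15  0.47  1.46  0.    1.2  -2.02]
-50 412 ang 0.452 z at 0/60 [184.7 155.5] top [-11.9 259.9]
50 415 ang 0.435 z at 0/60 [182.1 154.2] top [-15.2 259.6]
```

View pics/crop7.png

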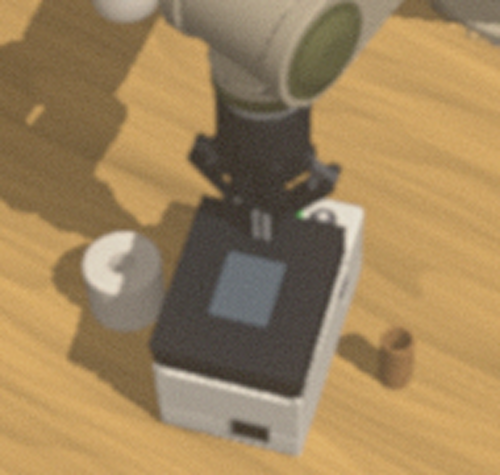

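```bash
cat >> h.py <<'E'
def cov2():
    im,dd=ctrl.get_image("scene"); P=pts("scene",dd); hsv=cv2.cvtColor(im,cv2.COLOR_BGR2HSV)
    c,s=np.cos(YAW),np.sin(YAW); D=P-O
    X=(c*D[...,0]+s*D[...,1])*1000; Y=(-s*D[...,0]+c*D[...,1])*1000; Z=P[...,2]*1000
    for lo,hi in((-60,-25),(25,60)):
        m=(Y>lo)&(Y<hi)&(X>10)&(X<90)&(Z>125)&(Z<230)
        A=np.stack([X[m],Z[m]],1)
        for _ in range(5):
            f=np.polyfit(A[:,0],A[:,1],1); r=abs(A[:,1]-np.polyval(f,A[:,0])); A=A[r<max(4,2*r.std())]
        print("q",np.arctan(-f[0]).round(3),"z at -30,0,60",np.polyval(f,[-30,0,60]).round(1),len(A))
    return im,X,Y,Z
E
python3 - <<'E'
from h import *
im,X,Y,Z=cov2()
for v in range(228,250,2): print(v,[([int(A[v,u]) for A in(X,Y,Z)],int(im[v,u].mean())) for u in(297,299,301)])
E
```

```text
q 0.167 z at -30,0,60 [165.2 160.1 150. ] 484
q 0.175 z at -30,0,60 [165.7 160.4 149.8] 498
228 [([-1, -5, 208], 66), ([-6, -2, 203], 60), ([-4, 2, 208], 58)]
230 [([0, -5, 203], 108), ([-4, -2, 199], 76), ([-1, 3, 204], 74)]
232 [([-2, -6, 192], 104), ([0, -1, 197], 90), ([-4, 2, 193], 115)]
234 [([-3, -6, 184], 101), ([-2, -1, 187], 91), ([-1, 3, 190], 120)]
236 [([-2, -6, 179], 104), ([-4, -2, 177], 89), ([-3, 2, 181], 117)]
238 [([-2, -6, 171], 103), ([-3, -2, 171], 95), ([-3, 2, 173], 123)]
240 [([-2, -7, 163], 79), ([-5, -3, 161], 81), ([-3, 2, 165], 102)]
242 [([0, -6, 160], 69), ([1, -1, 163], 62), ([-2, 2, 159], 64)]
244 [([4, -4, 159], 64), ([3, 0, 158], 59), ([2, 3, 158], 62)]
246 [([9, -3, 157], 73), ([7, 0, 157], 65), ([6, 5, 157], 68)]
248 [([13, -2, 155], 107), ([12, 2, 156], 102), ([12, 6, 158], 94)]
```

Emit:
{"api": "move_arm", "payload": {"delta_pos": [[-0.5, 0.4, 0], [-0.9, 0.8, 0], [-1.2, 1.2, 0], [-1.4, 1.5, 0], [-1.5, 1.8, 0], [-1.5, 2.0, 0], [-1.5, 2.1, 0], [-1.5, 2.2, 0]], "rotation": [[0, 0, 0], [0, 0, 0], [0, 0, 0], [0, 0, 0], [0, 0, 0], [0, 0, 0], [0, 0, 0], [0, 0, 0]], "grip": [-1, -1, -1, -1, -1, -1, -1, -1]}}

```text
time_s: 10.48
ee_pos: [0.5571, 0.0248, 0.1101]
tool_rot: [-0.698, 0.701, 0.108, -0.101]
wrist_force: [-9.3, -3.5, 12.5]
opening: -0.0
```

```bash
python3 -c "
from h import *
st();cov2()"
```

```text
t 10.475 pr mm [-26.9  -1.4 110.1] F [-9.28 -3.47 12.51] op -0.0 J [-0.17  0.46  1.53 -0.    1.14 -2.03]
q -0.008 z at -30,0,60 [142.3 142.6 143. ] 431
q -0.009 z at -30,0,60 [142.  142.3 142.8] 460
```

Emit:
{"api": "move_arm", "payload": {"delta_pos": [[0, 0.1, 0], [0, 0.15, 0], [0, -1, 0], [0, -4, 0], [0, -5, 0], [0, -5, 0]], "rotation": [[0, 0, 0], [0, 0, 0], [0, 0, 0], [0, 0, 0], [0, 0, 0], [0, 0, 0]], "grip": [-1, -1, -1, -1, -1, -1]}}

```text
time_s: 11.28
ee_pos: [0.5566, 0.0249, 0.16]
tool_rot: [-0.698, 0.701, 0.108, -0.101]
wrist_force: [0.2, -0.2, -0.4]
opening: -0.002
```

```bash
python3 -c "
from h import *
st();cov2();print(drot(),d((-80,-30,160)));im=ctrl.get_image('scene')[0];cv2.imwrite('pics/crop8.png',cv2.resize(im[150:330,200:390],(500,475),interpolation=2))"
```

```text
t 11.275 pr mm [-27.4  -1.1 160. ] F [ 0.17 -0.24 -0.36] op -0.0 J [-0.17  0.41  1.47 -0.    1.25 -2.03]
q 0.011 z at -30,0,60 [145.1 144.8 144.1] 451
q 0.013 z at -30,0,60 [145.1 144.8 144. ] 471
[0.004 0.001 0.008] [-5.23 -0.1  -2.9 ]
```

View pics/crop8.png

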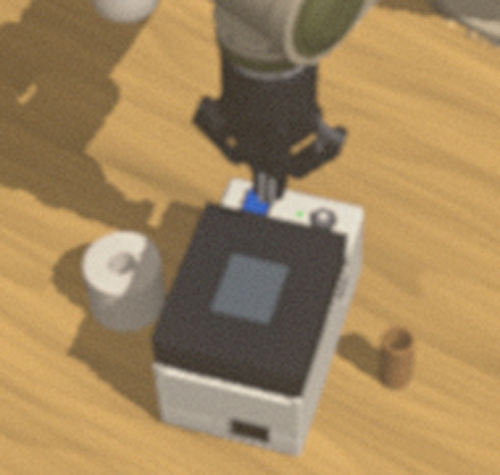

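```bash
python3 - <<'E'
from h import *
im,X,Y,Z=cov2()
c=pr(ctrl.get_state()["ee_pos"]); dx=X-c[0]; dz=Z-c[2]
m0=(abs(Y-c[1])<70)&(abs(dx)<70)&(dz>20)&(dz<220)
for lo in range(20,200,12):
    m=m0&(dz>=lo)&(dz<lo+12)
    if m.sum()>3: print(lo,m.sum(),"dx max",np.percentile(dx[m],[50,97]).round(),"Y",np.percentile(Y[m]-c[1],[2,98]).round())
E
```

```text
q 0.011 z at -30,0,60 [145.2 144.9 144.2] 439
q 0.012 z at -30,0,60 [145.2 144.9 144.1] 460
32 27 dx max [ 7. 11.] Y [-12.  11.]
44 46 dx max [ 6. 10.] Y [-13.  13.]
56 41 dx max [ 8. 13.] Y [-13.  13.]
68 66 dx max [ 8. 11.] Y [-30.  28.]
80 172 dx max [ 7. 12.] Y [-36.  33.]
92 125 dx max [ 9. 15.] Y [-47.  45.]
104 157 dx max [10. 16.] Y [-53.  54.]
116 264 dx max [ 7. 17.] Y [-60.  60.]
128 180 dx max [ 8. 19.] Y [-55.  51.]
140 70 dx max [ 7. 18.] Y [-39.  41.]
152 34 dx max [11. 34.] Y [-21.  38.]
164 148 dx max [30. 36.] Y [-30.  37.]
176 142 dx max [30. 36.] Y [-30.  38.]
188 163 dx max [29. 36.] Y [-31.  37.]
```

The cover stays shut with the hand off it (q≈0.012). Now I'll move over the feed key.

Emit:
{"api": "move_arm", "payload": {"delta_pos": [[-5.2, 0, -2.9], [-5.2, 0, -2.9], [-5.2, 0, -2.9], [-5.2, 3, -2.9], [-5.2, 5, -2.9], [-5.2, 6.6, -2.9], [-5.2, 7.0, -2.9], [-5.2, 7.0, -2.9]], "rotation": [[0, 0, 0], [0, 0, 0], [0, 0, 0], [0, 0, 0], [0, 0, 0], [0, 0, 0], [0, 0, 0], [0, 0, 0]], "grip": [-1, -1, -1, -1, -1, -1, -1, -1]}}

```text
time_s: 12.42
ee_pos: [0.5158, -0.0178, 0.0888]
tool_rot: [-0.698, 0.7, 0.108, -0.102]
wrist_force: [0.3, 0.1, 0.4]
opening: 0.0
```

```bash
python3 -c "
from h import *
st();cov2();print(d((-80,-30,90)));im=[ctrl.get_image(n)[0] for n in('scene','top')];cv2.imwrite('pics/crop9.png',np.hstack([cv2.resize(im[0][200:290,260:350],(400,400),interpolation=2),cv2.resize(im[1][190:280,290:380],(400,400),interpolation=2)]))"
```

```text
t 12.425 pr mm [-78.9 -30.   88.8] F [0.32 0.06 0.42] op 0.0 J [-0.26  0.41  1.68  0.    1.05 -2.13]
q 0.013 z at -30,0,60 [145.2 144.9 144.1] 452
q 0.018 z at -30,0,60 [145.6 145.1 144. ] 459
[-0.12 -0.09  0.02]
```

View pics/crop9.png

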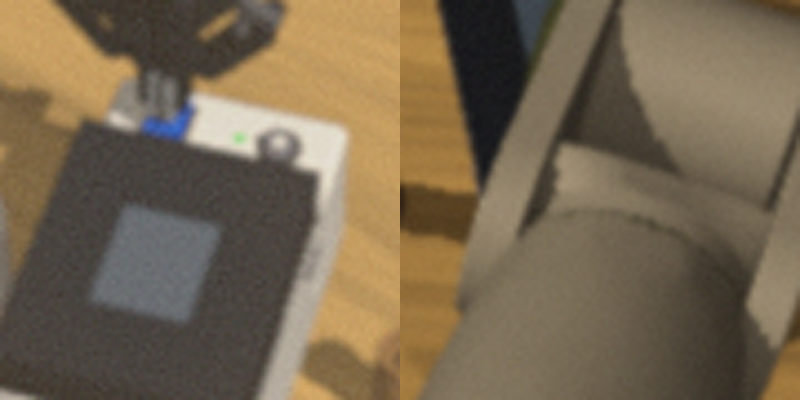

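The fingers are over the blue key, about (165,115) in the left crop, and well clear of the cover. I'll press in small steps.

Emit:
{"api": "move_arm", "payload": {"delta_pos": [[-0.1, 0.5, 0], [-0.1, 0.8, 0], [-0.1, 0.9, 0], [-0.1, 1.0, 0], [-0.1, 1.1, 0], [-0.1, 1.1, 0]], "rotation": [[0, 0, 0], [0, 0, 0], [0, 0, 0], [0, 0, 0], [0, 0, 0], [0, 0, 0]], "grip": [-1, -1, -1, -1, -1, -1]}}

```text
time_s: 13.32
ee_pos: [0.515, -0.0185, 0.0784]
tool_rot: [-0.698, 0.7, 0.108, -0.102]
wrist_force: [-1.6, -0.4, 5.4]
opening: -0.002
```

```bash
python3 -c "
from h import *
st()"
```

```text
t 13.325 pr mm [-79.9 -30.4  78.4] F [-1.63 -0.37  5.36] op -0.0 J [-0.26  0.42  1.69  0.    1.02 -2.13]
```

Emit:
{"api": "move_arm", "payload": {"delta_pos": [[0, 0.1, 0], [0, 0.15, 0], [0, 0.15, 0]], "rotation": [[0, 0, 0], [0, 0, 0], [0, 0, 0]], "grip": [-1, -1, -1]}}

```text
time_s: 13.7
ee_pos: [0.5151, -0.0184, 0.0778]
tool_rot: [-0.698, 0.701, 0.108, -0.102]
wrist_force: [-5.0, 1.7, 11.5]
opening: 0.002
```

Emit:
{"api": "move_arm", "payload": {"delta_pos": [[0, 0.12, 0], [0, 0.12, 0], [0, 0.12, 0], [0, 0.12, 0], [0, 0.12, 0], [0, 0.12, 0]], "rotation": [[0, 0, 0], [0, 0, 0], [0, 0, 0], [0, 0, 0], [0, 0, 0], [0, 0, 0]], "grip": [-1, -1, -1, -1, -1, -1]}}

```text
time_s: 14.45
ee_pos: [0.5151, -0.0185, 0.0777]
tool_rot: [-0.698, 0.701, 0.108, -0.102]
wrist_force: [-5.5, 1.0, 14.4]
opening: 0.004
```

```bash
python3 -c "
from h import *
st()
cov2();st()
im=ctrl.get_image('scene')[0];st();cv2.imwrite('pics/crop10.png',cv2.resize(im[150:330,200:390],(600,570),interpolation=2))"
```

```text
t 14.45 pr mm [-79.8 -30.5  77.7] F [-5.45  1.04 14.4 ] op 0.0 J [-0.26  0.42  1.69  0.    1.02 -2.13]
q 0.009 z at -30,0,60 [144.9 144.6 144.1] 432
q 0.019 z at -30,0,60 [145.6 145.1 143.9] 467
t 14.5 pr mm [-79.8 -30.5  77.7] F [-5.12  0.32 14.66] op 0.0 J [-0.26  0.42  1.69  0.    1.02 -2.13]
t 14.55 pr mm [-79.8 -30.5  77.7] F [-5.74  1.42 14.73] op -0.0 J [-0.26  0.42  1.69  0.    1.02 -2.13]
```

View pics/crop10.png

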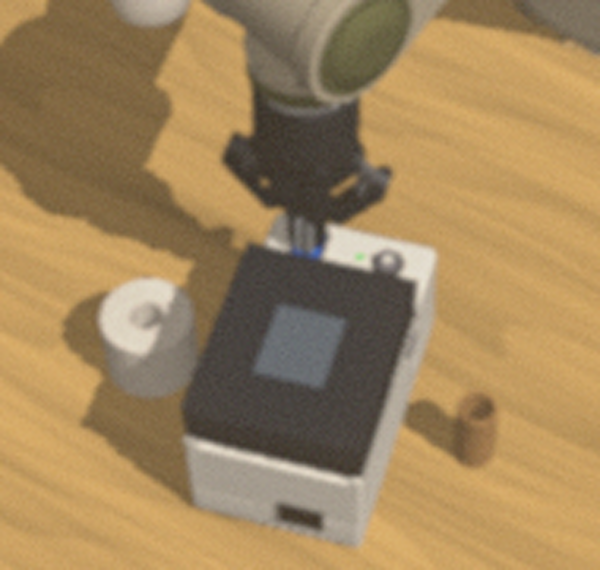

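The fingers hold the blue key down at about (305,253) in the crop, the cover is shut, and the power key at (388,262) is untouched. The force is steady at about 14.5 N, well past the 6.5 N needed for full travel.

```bash
python3 -c "
from h import *
print(ctrl.close_job());st()"
```

```text
the job is handed in; nothing more can be done
None
the job is handed in; nothing more can be done
```

I closed the cover onto its catch, then pressed the blue feed key down with shut fingers and handed the job in while still holding it.

**Last checks, at 14.55 s:**
- **Cover:** with the hand off it, the pictures show it shut at about 0.01–0.02 rad.
- **Feed key:** vertical push steady at about 14.5 N, against 6.5 N for full travel. The finger stopped sinking, so I take the key to be on its stop. I inferred this from the force; I could not read the key's travel directly.
- **Other things:** the power key was not touched. The spare roll and empty core look unmoved in the last picture. I did not measure where the cup, abacus, paperweight and stapler ended up, but the arm met no resistance on the way over.

**What went wrong or disagreed:**
- My first two pushes on the cover missed. The first passed over its free edge without touching it. The second was stopped and checked, and the cover had not moved.
- The cause was a disagreement in heights: the camera showed the shut fingertips about 32 mm above the reported TCP. Contact with the cover confirmed that offset, and I used it for the rest of the job.

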